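# Eject the stuck slug from the conduit stub

### The job

A plastic slug is stuck inside the upright conduit stub on the test stand. Take the ejector rod from its rack, find the off-centre hole in the stub's top plate with light touches, and push the slug down through the stub until it drops into the tray base of the stand, without leaning hard on the plate or ramming the slug. Then put the rod back upright and fully down in its rack, and leave the other things on the bench where they are.

Things in the scene. Friction and masses are not known exactly. Their poses are not given: they have to be found in the camera images.
- stand: Heavy fixed stand; origin at the centre of its underside, on the bench, z up. Grey tray base 130 x 116 mm, rim 18 mm high, floor 7 mm up; two posts at y = +-47 mm, 118 mm high; between them the upright steel conduit stub (outside 42 mm, bore 34 mm) on the stand's z axis, from its open lower end 75 mm above the bench to the round top plate at 135 mm. Rigid, but for the plate's gasket.
- plate_mid (a point): Middle of the top face of the stub's round aluminium plate (49 mm across, 8 mm thick), on the stub's axis. One through hole, 19 mm in diameter, has its centre 6 mm off this point, in a direction that differs every time and is not measured: see it from above or feel for it. It sits on a rubber gasket and gives about 1 mm per 6 N; it does not turn. Over 25 N breaks it.
- stub_out (a point): Middle of the stub's open lower end, 60 mm under the plate's top face. The slug falls from here, about 40 mm, into the tray base.
- slug: Stuck slug: grey plastic cylinder, 32 mm in diameter, 26 mm long, 50 g; origin at the centre of its underside, z along its axis. Starts in the stub, on its axis, its top 11 to 23 mm under the plate's top face. Sprung strips along the bore grip it: it slides at 5 to 18 N, most when it tips (ease off, go on), and falls when its top reaches the stub's lower end. Never push it with over 25 N.
- rod: Ejector rod, 160 g: round steel shaft 13 mm in diameter, 75 mm long, and on it a square aluminium handle 24 x 24 mm, 50 mm long (75 to 125 mm from the tip). Origin at the centre of the flat tip, z along the rod to the handle, x and y square to the handle's faces. Starts upright in the rack, hanging by the handle's underside, tip 10 mm above the bench.
- rack: Fixed tool rack; origin at the centre of its underside, on the bench, z up. Foot 90 x 90 mm, four thin posts and a black top plate 90 x 90 x 10 mm, upper face 85 mm above the bench. The rod's hole is in the middle of the plate, 16.5 mm in diameter with a 3 mm chamfer. Fully home, the rod's handle rests on the plate.
- breaker: Bystander: white breaker box 60 x 110 mm, 55 mm high; leave alone.
- heatsink: Bystander: dark finned heatsink 70 x 80 x 40 mm; leave alone.
- supply: Bystander: white supply module 100 x 150 x 38 mm; leave alone.
- terminals: Bystander: green terminal strip 22 x 56 x 14 mm; leave alone.
- driver: Bystander: screwdriver 160 mm long, lying; leave alone.
- tape: Bystander: roll of black tape, 70 mm across, 18 mm high; leave alone.
- mug: Bystander: white mug 76 mm across, 90 mm high; leave alone.
There are look-alikes about, which are no part of the job. Of the things shaped like the rod, the steel one is meant. Leave any turquoise look-alike of the rack alone.

How it is judged:
On the way, in this order (a step that is already met when the one before it is completed fails the run):
1. the rod's tip is inside the stub, at least 10 mm below the plate's top face (z of rod in the frame of stand below 0.125 m and horizontal distance between rod and stand below 0.017 m), for 0.1 s.
2. the slug has been driven out of the stub's lower end, with the rod in the bore down to its lower part (z of slug in the frame of stand below 0.055 m and z of rod in the frame of stand below 0.1 m and horizontal distance between rod and stand below 0.017 m), for 0.05 s.
At the end, for the whole second after the job is handed in: The slug lies at rest in the tray base of the stand, below the stub; the rod stands upright (within 0.1 rad) and fully down in the rack's hole (handle within 4 mm of the plate), at rest (x of slug in the frame of stand between -0.062 and 0.062 m and y of slug in the frame of stand between -0.055 and 0.055 m and z of slug in the frame of stand below 0.045 m and linear speed of each of slug, rod below 0.03 m/s and horizontal distance between rod and rack below 0.006 m and z of rod in the frame of rack between 0.005 and 0.014 m and angle between rod's own z axis and vertical below 0.1 rad); the robot touches nothing.
It fails at once if the rod presses on the stand, stub or plate with more than 25 N (contact force between stand and rod above 25 N).
It fails at once if the rod presses on the slug with more than 25 N (contact force between slug and rod above 25 N).
It fails at once if a bystander is moved more than 30 mm (distance of any of breaker, heatsink, supply, terminals, driver, tape, mug from where it was at the start of the episode above 0.03 m).
It also fails if it takes over 72 s, if anything falls off the work surface, if the arm or the gripper's body presses on something with over 40 N, if the wrist force passes 120 N, or if a joint passes its speed limit or range.

### The arm

A 6-joint arm with a two-finger parallel gripper is mounted at the origin on the work surface. World frame = base frame: x ahead of the robot, y to its left, z up, the work surface at z = 0. Lengths are in m, angles in rad, forces in N, time in s.
With the tool pointing down it reaches from about 0.375 to 0.975 m from the base axis. Payload 3.8 kg.
Tool frame: the origin (TCP) lies on the centre line of the jaws, within the pads' length; the fingertips stand 25 mm ahead of it and the grasp point (between the pads) lies 6 mm ahead of it (r.tip_extent is the distance from the TCP to the fingertips, in m); z points along the fingers, y is the line along which they close (so a half turn about z gives the same grasp; the last joint's range is limited). The gripper opens to 88 mm and grips with 3 to 60 N. Pads are 18 mm wide; open, the fingers measure 123 mm over their backs; the gripper's body (75 mm by 187 mm) begins 45 mm behind the grasp point.
Start: joints at [1.216, 0.264, 1.604, -0, 1.274, -0.037], TCP at [0.211, 0.641, 0.264] pointing down, gripper open.
Joint ranges: [-2.63, 2.63], [-0.94, 2.18], [0.31, 2.57], [-1.31, 4.45], [0, 2.66], [-2.55, 2.55]. Speed limits (rad/s): [2.57, 2.57, 3.14, 3.14, 3.14, 3.14].

### API

Orientations are given as a 3x3 rotation matrix whose columns are the frame's x, y, z axes.
In Python, from workcell import r gives the robot as it stands.
- The arm moves only by the tool arm_command, never from a script. Its argument "moves" is a list of rows, each a list of 2 entries, a list of its own where there are three numbers: the shift along the tool's x, y, z as a fraction of full scale, then the turn, a rotation vector about the tool's x, y, z as a fraction of full scale. A call has 1 to 5 rows; each row is the pose to reach, as a shift and turn from the pose commanded when the call began, along the tool's axes at that moment; what a row does not reach only later rows make up. Full scale, the value 1, is 0.1 m for a shift and pi/4 rad for a turn. A row lasts 1/12 s, in which the tool goes at most 41.7 mm and 7.16 degrees, less where a joint would pass 70% of its speed; a pose out of reach is approached as far as the arm can. A call with a number of a shift or a turn outside -1 to 1 is refused whole. A call with a gripper value outside its range is refused whole. "gripper" is the opening in per cent of the stroke, from 0 (shut) to 100 (fully open), set as the call begins (left out, the last holds). The fingers move at their own pace and stop on an object; the grip force is fixed at half the most. Time passes only in rows, so rows that repeat a pose let the fingers close. It gives the time, the measured TCP pose, the force, the opening and the grip force at its end, in the units of the state.
- r.sense(): the state, without advancing time (a new reading comes with each control period).
- r.get_image(name): name is "scene" or "side" or "wrist"; returns a dict with "frame" (384x512x3 uint8, blue, green, red), "fov_y" (degrees; the focal length in pixels is half the picture's height over the tangent of half this angle, whatever the lens; pixels are square), "cx", "cy" (the principal point, pixels), "world_to_cam" (4x4, takes a point from world to camera coordinates); the wrist camera has in their place "T_tool_cam" (4x4, takes a point from camera to tool coordinates, whose origin is the TCP and whose axes are the flange's). Camera axes: x right, y down, z forward; pixel columns grow to the right and rows downward; lengths in m; the calibration is good to about 2 mm. A picture is of the moment at which its call begins: read the wrist's pose just before it. There is no depth.
- r.job_done(): hands the job in; it is judged then, once.
The state is a dict: "time_s": time; "qpos": joint angles; "qd": joint speeds; "tau": joint torques, N m; "eef_pos": TCP position; "eef_rot": TCP orientation; "contact_force": force on the tool from outside, world axes, zero at the start; "wrist_torque": the same for the moment, N m; "gripper_width": opening from 0.0 (shut) to 1.0 (fully open); "grasp_force": force on a finger pad.
Only numpy, scipy, OpenCV 4.12 (cv2) and the standard library are available. Lean on these libraries where they do the work, as an engineer would, in place of code of your own. Each camera call takes 0.05 s, during which the arm holds its last target. There are 200 camera calls.

## Working session

There is one attempt and no reset: what is moved stays moved. The work goes in short steps, Python scripts to look and compute and a tool call to move; the robot and the scene stay as the last step left them, time stands still between calls to the robot, and variables do not carry over. Pictures are saved under pics/ and viewed, at most 10 in all, crops included, and the job is handed in when it is done.

Besides the shell and the picture viewer there is one more tool, called after ">>>" as name(argument=value, ...) on one line, values as JSON. arm_command: Moves the arm, as the interface text tells. Shift numbers are shares of 0.1 m and turn numbers shares of pi/4 rad, none past 1 either way. Its arguments: {"type":"object","properties":{"moves":{"type":"array"},"gripper":{"type":"number"}},"required":["moves"]}

```bash
ls; mkdir -p pics; python3 - <<'E'
from workcell import r
import cv2,numpy as np
s=r.sense();print({k:np.round(v,3).tolist() for k,v in s.items()})
ims={}
for n in("scene","side","wrist"):
    d=r.get_image(n);cv2.imwrite(f"pics/{n}0.png",d["frame"]);np.save(f"{n}0.npy",d,allow_pickle=True)
    print(n,d["fov_y"],d["cx"],d["cy"],np.round(d.get("world_to_cam",d.get("T_tool_cam")),3).tolist())
    ims[n]=d["frame"]
a=np.hstack([ims["scene"],ims["side"]]);cv2.imwrite("pics/both0.png",cv2.resize(a,None,fx=.78,fy=.78))
E
```

```text
pics
{'time_s': 0.0, 'qpos': [1.216, 0.265, 1.605, -0.0, 1.274, -0.037], 'qd': [-0.001, 0.001, 0.0, -0.0, -0.001, -0.002], 'tau': [-0.0, -50.21, -35.688, 0.073, 0.029, -0.0], 'eef_pos': [0.211, 0.641, 0.262], 'eef_rot': [[-0.95, 0.312, -0.001], [0.312, 0.95, -0.002], [0.0, -0.002, -1.0]], 'contact_force': [0.22, 0.302, 0.05], 'wrist_torque': [0.014, -0.016, -0.028], 'grasp_force': 0.0, 'gripper_width': 0.999}
scene 53.491212906924844 248.55236975175163 190.71083658552314 [[0.038, 0.999, 0.017, -0.039], [0.691, -0.013, -0.723, -0.306], [-0.722, 0.039, -0.691, 1.448], [0.0, 0.0, 0.0, 1.0]]
side 42.47503159785788 257.34102942852627 196.00878752094772 [[0.925, -0.38, -0.013, -0.493], [-0.298, -0.704, -0.645, 0.263], [0.236, 0.6, -0.764, 1.307], [0.0, 0.0, 0.0, 1.0]]
wrist 67.79052124615455 257.75923702156035 190.3957967189764 [[-0.001, -0.956, -0.292, 0.075], [1.0, -0.001, 0.0, -0.001], [-0.0, -0.292, 0.956, -0.121], [0.0, 0.0, 0.0, 1.0]]
```

View pics/scene0.png

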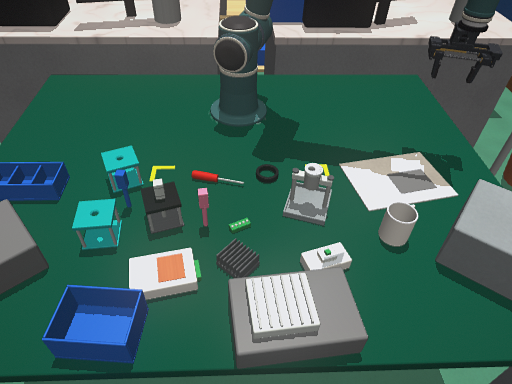

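View pics/side0.png

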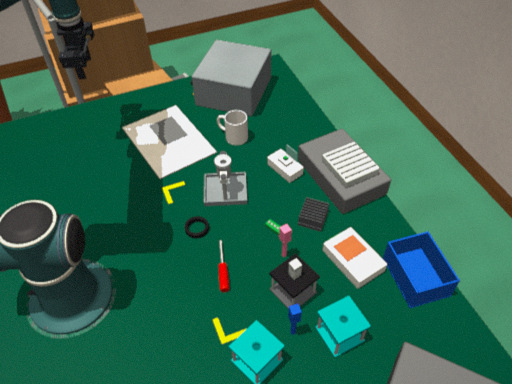

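The scene view shows the black rack at about (162,205) with a light-grey handle at (158,188). The look-alike rods are pink at (203,205) and blue at (122,187), and the look-alike racks are turquoise at (122,165) and (97,220). The stand is at (310,190) and the mug at (398,223). In the side view the rack is at (295,280) and the stand at (225,180). The grey-handled rod in the black rack fits the description (steel rod, rack not turquoise). I'll confirm it in one enlarged crop.

```bash
python3 - <<'E'
import cv2,numpy as np
a=cv2.imread("pics/scene0.png");b=cv2.imread("pics/side0.png")
c=lambda im,x,y,w,h:cv2.resize(im[y:y+h,x:x+w],(400,300),interpolation=cv2.INTER_CUBIC)
cv2.imwrite("pics/crop.png",np.vstack([np.hstack([c(a,130,160,100,75),c(a,270,155,80,60+15-15)]),np.hstack([c(b,250,230,100,75),c(b,190,145,80,60)])]))
E
```

```text
(no output)
```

View pics/crop.png

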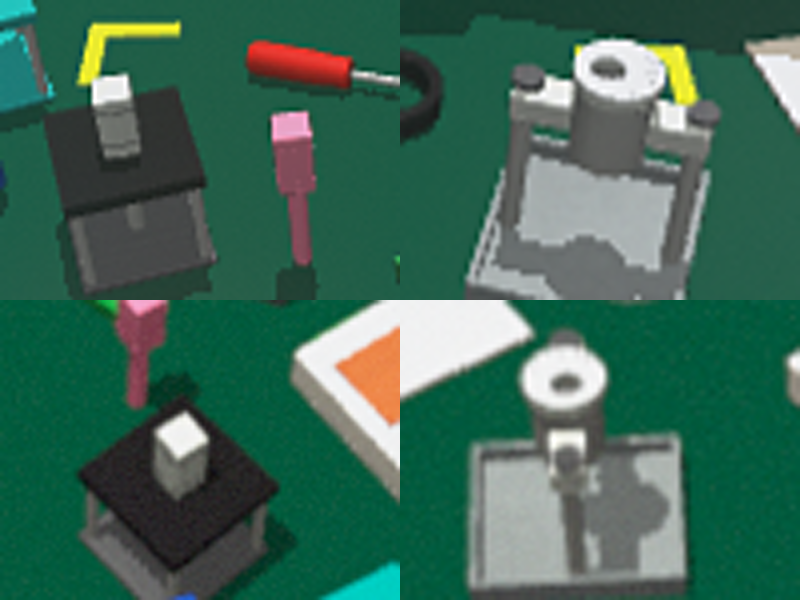

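The crop confirms it: the grey steel rod sits in the black rack, and pink and blue are look-alikes. Handle top is at scene (157.5,180.8) and side (295,263). The stub plate is at scene (314,169) and side (222.6,160.6), with its hole visibly toward the camera-left and back.

```bash
cat > h.py <<'E'
import numpy as np,cv2
from workcell import r
def pose(s=None):
    s=s or r.sense();T=np.eye(4);T[:3,:3]=s["eef_rot"];T[:3,3]=s["eef_pos"];return T
def camT(d,T=None):  # cam->world
    return np.linalg.inv(d["world_to_cam"]) if "world_to_cam" in d else T@d["T_tool_cam"]
def ray(d,uv,C):
    h,_=d["frame"].shape[:2];f=h/2/np.tan(np.radians(d["fov_y"]/2))
    v=C[:3,:3]@np.array([(uv[0]-d["cx"])/f,(uv[1]-d["cy"])/f,1]);return C[:3,3],v
def onz(d,uv,z,C):
    o,v=ray(d,uv,C);return o+v*(z-o[2])/v[2]
def px(d,p,C):
    h=d["frame"].shape[0];f=h/2/np.tan(np.radians(d["fov_y"]/2));q=np.linalg.inv(C)@np.append(p,1)
    return np.array([d["cx"]+f*q[0]/q[2],d["cy"]+f*q[1]/q[2]])
E
python3 - <<'E'
from h import *
D={n:np.load(n+"0.npy",allow_pickle=True).item() for n in("scene","side")}
for n,pts in dict(scene=dict(h=(157.5,180.75),p=(314,169),hole=(311.8,168.2),c1=(141.2,189.5),c2=(174.5,182.5),c3=(181,204.5),c4=(147,211.5)),side=dict(h=(295,263),p=(222.6,160.6),hole=(223.2,161.6),c1=(270,273.7),c2=(295,255.5),c3=(319,272),c4=(294,292))).items():
    for k,uv in pts.items(): print(n,k,onz(D[n],uv,.085 if k[0]=="c" else .135,camT(D[n])).round(4))
d=D["side"];
E
```

```text
scene h [ 0.5442 -0.2115  0.135 ]
scene p [0.5058 0.1895 0.135 ]
scene hole [0.5025 0.1842 0.135 ]
scene c1 [ 0.5224 -0.2642  0.085 ]
scene c2 [ 0.4967 -0.1799  0.085 ]
scene c3 [ 0.5796 -0.1551  0.085 ]
scene c4 [ 0.6022 -0.2369  0.085 ]
side h [ 0.5462 -0.2137  0.135 ]
side p [0.5013 0.183  0.135 ]
side hole [0.5015 0.1786 0.135 ]
side c1 [ 0.4905 -0.1901  0.085 ]
side c2 [ 0.5716 -0.1652  0.085 ]
side c3 [ 0.6062 -0.2334  0.085 ]
side c4 [ 0.5242 -0.2604  0.085 ]
```

>>> arm_command(moves=[[[-0.84,-0.68,0],[0,0,0]],[[-0.84,-0.68,0],[0,0,0]],[[-0.84,-0.68,0],[0,0,0]]], gripper=100)

```text
time_s: 0.4
eef_pos: [0.2704, 0.5477, 0.2628]
eef_rot: [[-0.95, 0.312, 0.0], [0.312, 0.95, -0.003], [-0.001, -0.003, -1.0]]
contact_force: [0.8, -0.1, -0.1]
gripper_width: 0.998
grasp_force: 0.0
```

>>> arm_command(moves=[[[-0.84,-0.68,0],[0,0,0]],[[-0.84,-0.68,0],[0,0,0]],[[-0.84,-0.68,0],[0,0,0]]])

```text
time_s: 0.65
eef_pos: [0.3292, 0.4563, 0.2633]
eef_rot: [[-0.95, 0.313, 0.0], [0.313, 0.95, -0.002], [-0.001, -0.002, -1.0]]
contact_force: [0.6, -0.5, -0.1]
gripper_width: 0.999
grasp_force: 0.0
```

>>> arm_command(moves=[[[-0.84,-0.68,0],[0,0,0]],[[-0.84,-0.68,0],[0,0,0]],[[-0.84,-0.68,0],[0,0,0]]])

```text
time_s: 0.9
eef_pos: [0.3877, 0.3655, 0.2634]
eef_rot: [[-0.95, 0.314, 0.0], [0.314, 0.95, -0.002], [-0.001, -0.001, -1.0]]
contact_force: [0.0, 0.1, 0.4]
gripper_width: 1.003
grasp_force: 0.0
```

>>> arm_command(moves=[[[-0.84,-0.68,0],[0,0,0]],[[-0.84,-0.68,0],[0,0,0]],[[-0.84,-0.68,0],[0,0,0]]])

```text
time_s: 1.15
eef_pos: [0.4463, 0.2748, 0.2636]
eef_rot: [[-0.95, 0.314, 0.001], [0.314, 0.95, -0.001], [-0.001, -0.001, -1.0]]
contact_force: [0.4, 0.1, 0.3]
gripper_width: 1.0
grasp_force: 0.0
```

>>> arm_command(moves=[[[-0.84,-0.68,0],[0,0,0]],[[-0.84,-0.68,0],[0,0,0]],[[-0.84,-0.68,0],[0,0,0]],[[-0.84,-0.68,0],[0,0,0]],[[-0.84,-0.68,0],[0,0,0]]])

```text
time_s: 1.57
eef_pos: [0.5039, 0.1859, 0.2634]
eef_rot: [[-0.949, 0.316, -0.001], [0.316, 0.949, 0.0], [0.001, -0.0, -1.0]]
contact_force: [-0.6, 0.5, -1.0]
gripper_width: 0.997
grasp_force: 0.0
```

```bash
python3 - <<'E'
from h import *
s=r.sense();T=pose(s);d=r.get_image("wrist");d["T"]=T;np.save("wst.npy",d,allow_pickle=True);cv2.imwrite("pics/wst.png",d["frame"])
print(s["time_s"],T.round(4).tolist(),np.round(s["qpos"],3),np.round(s["contact_force"],2))
print(px(d,[.503,.186,.135],camT(d,T)))
E
```

```text
1.5667 [[-0.9489, 0.3155, -0.0009, 0.5039], [0.3155, 0.9489, 0.0002, 0.1859], [0.0009, -0.0001, -1.0, 0.2634], [0.0, 0.0, 0.0, 1.0]] [ 0.307  0.003  1.898  0.     1.241 -0.943] [-0.64  0.48 -1.03]
[258.45259632 187.87865436]
```

View pics/wst.png

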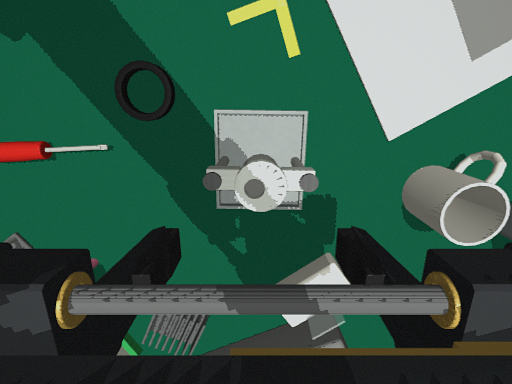

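The wrist view shows the stand's plate at about (261,186), with the dark hole at about (255,188). Next I'll measure both by contour.

```bash
python3 - <<'E'
from h import *
d=np.load("wst.npy",allow_pickle=True).item();C=camT(d,d["T"]);x0,y0=225,150
g=cv2.cvtColor(d["frame"],cv2.COLOR_BGR2GRAY)[y0:225,x0:300]
print(g[24:50:2,12:66:2])
G=cv2.resize(g,None,fx=8,fy=8,interpolation=cv2.INTER_CUBIC);cv2.imwrite("pics/st8.png",G)
E
```

```text
[[141 176 179 180 179 179 180 177 218 217 217 217 217 217 217 217 216 216
  218 218 217 217 217 201 208 217 217]
 [170 179 179 179 179 179 179 178 176 209 216 218 217 217 217 217 217 217
  217 217 217 218 216 219 180 218 217]
 [173 179 179 180 180 179 180 179 178 179 177 220 216 217 217 217 217 218
  217 218 215 133 148 215 205 218 217]
 [175 175 180 177 178 180 107  99  98  99  98 111 213 218 216 216 217 217
  217 217 220 220 218 217 219 206 217]
 [175 177 179 178 180 110 100  99 101 101 102  98  94 168 218 217 217 217
  216 217 217 217 217 217 218 213 217]
 [173 178 178 180 118  98 100 100 102 101 101 101 100 129 213 217 217 216
  216 217 217 217 219 216 219 194 217]
 [174 178 178 182  91 101 100 101 100 100  99 100  99  96 208 216 217 217
  216 217 218 170 129 104 219 194 218]
 [173 178 178 167  92  99 100  99 100 101  99 101  99  98 170 173 218 217
  216 217 217 218 219 220 218 216 217]
 [173 177 177 184  78 101 101 100 101 100 100 100  98  93 170 212 218 217
  216 217 217 217 217 217 219 207 214]
 [177 176 178 181 107  91 100 100  99 101 100  99  99  79 180 174 218 217
  217 217 218 218 217 216 220 179 177]
 [219 188 177 177 155  94  99 101 101 101 100  99  84 152 179 175 218 217
  217 217 204 122 127 215 217 175 176]
 [215 220 174 177 178 159  92  92  93  93  87  91 133 180 177 175 176 212
  218 217 218 219 220 219 187 174 175]
 [192 218 220 191 178 178 183 138 108 104 140 174 178 176 177 176 176 173
  217 218 217 216 216 211 174 174 174]]
```

View pics/st8.png

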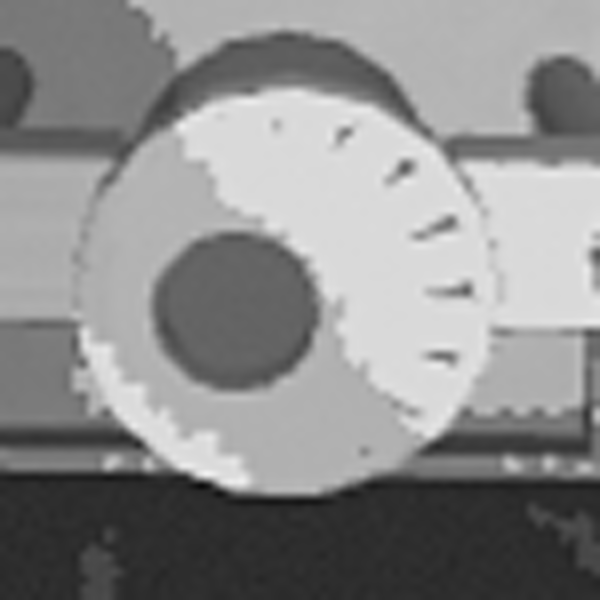

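Enlarged, the plate spans x 76–494 and y 88–496 (centre (285,292)). The hole is centred at (236.5,310.5) with a radius of about 81. That offset scales to about 6.1 mm, which matches the 6 mm given.

```bash
python3 - <<'E'
from h import *
d=np.load("wst.npy",allow_pickle=True).item();C=camT(d,d["T"])
f=lambda X,Y:(225+(X+.5)/8-.5,150+(Y+.5)/8-.5)
p=onz(d,f(285,292),.135,C);q=onz(d,f(236.5,310.5),.135,C);print(p,q,q-p,np.linalg.norm(q-p))
R=d["T"][:3,:3];t=[.5455,-.2125,.2634]
print("to rack in tool:",R.T@(np.array(t)-d["T"][:3,3]))
E
```

```text
[0.50186411 0.18804081 0.135     ] [0.50220033 0.18210652 0.135     ] [ 0.00033622 -0.00593429  0.        ] 0.0059438056657129135
to rack in tool: [-1.65160065e-01 -3.64912673e-01 -1.64517719e-04]
```

>>> arm_command(moves=[[[-0.41,-0.91,0],[0,0,0]],[[-0.41,-0.91,0],[0,0,0]],[[-0.41,-0.91,0],[0,0,0]]])

```text
time_s: 1.87
eef_pos: [0.5135, 0.0864, 0.2635]
eef_rot: [[-0.951, 0.311, -0.0], [0.311, 0.951, -0.002], [-0.0, -0.002, -1.0]]
contact_force: [1.2, 0.2, 0.6]
gripper_width: 1.001
grasp_force: 0.0
```

>>> arm_command(moves=[[[-0.41,-0.91,0],[0,0,0]],[[-0.41,-0.91,0],[0,0,0]],[[-0.41,-0.91,0],[0,0,0]]])

```text
time_s: 2.12
eef_pos: [0.5245, -0.0134, 0.2638]
eef_rot: [[-0.95, 0.312, 0.0], [0.312, 0.95, -0.001], [-0.001, -0.001, -1.0]]
contact_force: [0.6, 0.0, 0.5]
gripper_width: 0.999
grasp_force: 0.0
```

>>> arm_command(moves=[[[-0.41,-0.91,0],[0,0,0]],[[-0.41,-0.91,0],[0,0,0]],[[-0.41,-0.91,0],[0,0,0]]])

```text
time_s: 2.37
eef_pos: [0.5354, -0.1128, 0.2638]
eef_rot: [[-0.95, 0.312, 0.0], [0.312, 0.95, -0.002], [-0.001, -0.001, -1.0]]
contact_force: [-0.1, 0.2, 0.0]
gripper_width: 0.995
grasp_force: 0.0
```

>>> arm_command(moves=[[[-0.41,-0.91,0],[0,0,0]],[[-0.41,-0.91,0],[0,0,0]],[[-0.41,-0.91,0],[0,0,0]],[[-0.41,-0.91,0],[0,0,0]],[[-0.41,-0.91,0],[0,0,0]]])

```text
time_s: 2.78
eef_pos: [0.5457, -0.209, 0.2633]
eef_rot: [[-0.95, 0.313, -0.001], [0.313, 0.95, 0.002], [0.001, 0.001, -1.0]]
contact_force: [-0.0, -0.3, -0.3]
gripper_width: 1.0
grasp_force: 0.0
```

```bash
python3 - <<'E'
from h import *
s=r.sense();T=pose(s);d=r.get_image("wrist");d["T"]=T;np.save("wrk.npy",d,allow_pickle=True)
print(s["time_s"],T.round(4).tolist(),np.round(s["qpos"],3))
print(px(d,[.5455,-.2125,.135],camT(d,T)))
cv2.imwrite("pics/rk.png",cv2.resize(d["frame"][110:260,160:360],None,fx=4,fy=4,interpolation=cv2.INTER_CUBIC))
E
```

```text
2.7833 [[-0.9498, 0.313, -0.0008, 0.5457], [0.313, 0.9498, 0.0016, -0.209], [0.0012, 0.0013, -1.0, 0.2633], [0.0, 0.0, 0.0, 1.0]] [-4.090e-01  9.500e-02  1.803e+00  1.000e-03  1.246e+00 -1.662e+00]
[254.68852998 189.81004691]
```

View pics/rk.png

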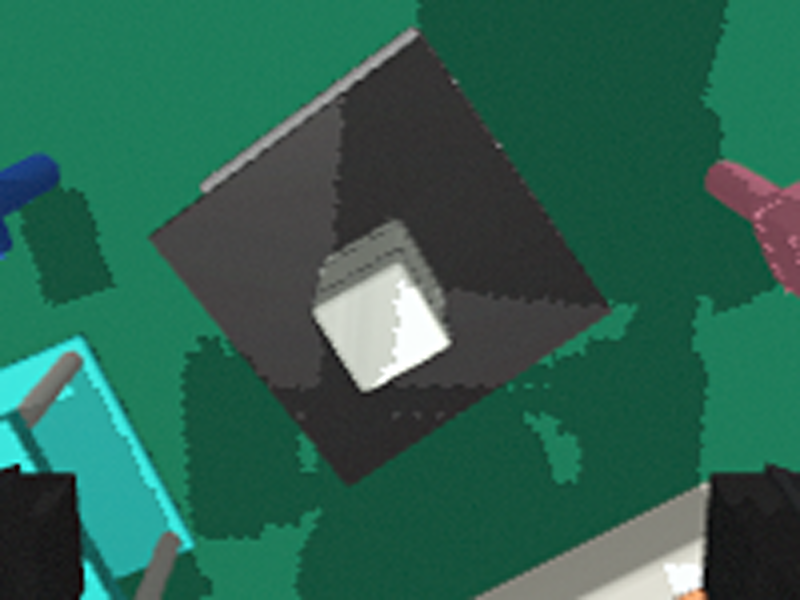

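The crop shows the handle's top face with corners (403,262), (450,342), (366,391) and (314,314). The rack plate's corners are (150,238), (418,38), (610,312) and (350,485). Pink stands to the right of the rack, and blue and turquoise to the left.

```bash
python3 - <<'E'
from h import *
d=np.load("wrk.npy",allow_pickle=True).item();C=camT(d,d["T"])
f=lambda p:(160+(p[0]+.5)/4-.5,110+(p[1]+.5)/4-.5)
R=d["T"][:3,:3]
for c,z in(([(403,262),(450,342),(366,391),(314,314)],.135),([(418,38),(610,312),(350,485),(150,238)],.085)):
    P=np.array([onz(d,f(p),z,C) for p in c]);m=P.mean(0)
    L=(P-d["T"][:3,3])@R
    e=np.roll(L,-1,0)-L
    print("ctr",m.round(4),"tool",L.mean(0).round(4),"len",np.linalg.norm(e,axis=1).round(4),"ang in tool xy",np.degrees(np.arctan2(e[:,1],e[:,0])).round(1))
for n,p,z in(("pink",(780,215),.12),("blue",(10,190),.12)): print(n,(R.T@(onz(d,f(p),z,C)-d["T"][:3,3])).round(3))
E
```

```text
ctr [ 0.5473 -0.2124  0.135 ] tool [-0.0027 -0.0029  0.1283] len [0.0218 0.0228 0.0221 0.0236] ang in tool xy [ 150.2 -121.7  -32.1   59. ]
ctr [ 0.5476 -0.2131  0.085 ] tool [-0.0033 -0.0036  0.1783] len [0.09   0.0883 0.0896 0.0884] ang in tool xy [ 144.  -125.7  -36.1   54. ]
pink [0.02  0.09  0.143]
blue [ 0.026 -0.09   0.143]
```

>>> arm_command(moves=[[[-0.03,-0.03,0],[0,0,0.65]],[[-0.03,-0.03,0],[0,0,0.65]],[[-0.03,-0.03,0],[0,0,0.65]],[[-0.03,-0.03,0],[0,0,0.65]],[[-0.03,-0.03,0],[0,0,0.65]]], gripper=57)

```text
time_s: 3.25
eef_pos: [0.5477, -0.2112, 0.2637]
eef_rot: [[-0.676, 0.737, -0.0], [0.737, 0.676, 0.001], [0.001, 0.0, -1.0]]
contact_force: [-0.1, -0.1, -0.1]
gripper_width: 0.647
grasp_force: 0.0
```

>>> arm_command(moves=[[[0,0,0],[0,0,0.655]],[[0,0,0],[0,0,0.655]],[[0,0,0],[0,0,0.655]],[[0,0,0],[0,0,0.655]],[[0,0,0],[0,0,0.655]]])

```text
time_s: 3.67
eef_pos: [0.5477, -0.212, 0.2637]
eef_rot: [[-0.227, 0.974, -0.0], [0.974, 0.227, 0.001], [0.001, 0.0, -1.0]]
contact_force: [-0.2, 0.7, 0.2]
gripper_width: 0.57
grasp_force: 0.0
```

>>> arm_command(moves=[[[0,0,0.3],[0,0,0]],[[0,0,0.6],[0,0,0]],[[0,0,0.8],[0,0,0]],[[0,0,0.8],[0,0,0]],[[0,0,0.8],[0,0,0]]])

```text
time_s: 4.08
eef_pos: [0.5467, -0.2125, 0.1826]
eef_rot: [[-0.23, 0.973, -0.003], [0.973, 0.23, 0.001], [0.002, -0.003, -1.0]]
contact_force: [0.8, 0.0, -0.1]
gripper_width: 0.569
grasp_force: 0.0
```

```bash
python3 - <<'E'
from h import *
s=r.sense();T=pose(s);d=r.get_image("wrist");d["T"]=T;C=camT(d,T)
print(s["time_s"],T.round(4).tolist(),np.round(s["qpos"],3),s["gripper_width"])
u,v=px(d,[.5473,-.2124,.135],C).astype(int)
g=d["frame"].min(2);m=(g>140).astype(np.uint8)
n,l,st,ce=cv2.connectedComponentsWithStats(m);k=l[v,u];print(u,v,k,st[k])
ys,xs=np.where(l==k);print("rect",cv2.minAreaRect(np.c_[xs,ys].astype(np.float32)))
p=onz(d,ce[k],.135,C);print("ctr tool",(T[:3,:3].T@(p-T[:3,3])).round(4),p)
cv2.imwrite("pics/pre.png",d["frame"])
E
```

```text
4.0833 [[-0.2303, 0.9731, -0.003, 0.5467], [0.9731, 0.2303, 0.0015, -0.2125], [0.0021, -0.0025, -1.0, 0.1826], [0.0, 0.0, 0.0, 1.0]] [-0.413  0.164  1.879  0.     1.101 -0.646] 0.5692777693454284
258 224 22 [ 240  208   37   34 1195]
rect ((258.0, 224.5), (33.0, 36.0), 90.0)
ctr tool [0.0001 0.0005 0.0476] [ 0.54707947 -0.2122273   0.135     ]
```

View pics/pre.png

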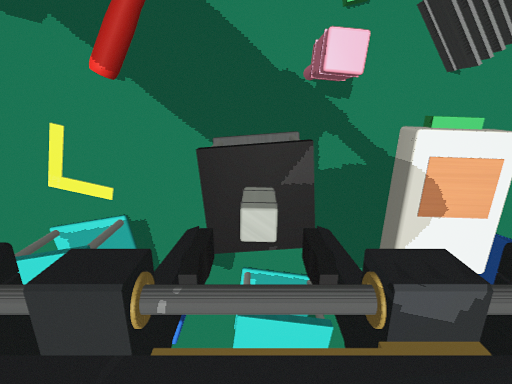

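The jaws straddle the handle at (258,224), aligned and centred to within 0.5 mm. I'll descend and grip.

>>> arm_command(moves=[[[0,0,0.3],[0,0,0]],[[0,0,0.55],[0,0,0]],[[0,0,0.65],[0,0,0]],[[0,0,0.65],[0,0,0]],[[0,0,0.65],[0,0,0]]])

```text
time_s: 4.55
eef_pos: [0.5483, -0.214, 0.1199]
eef_rot: [[-0.227, 0.974, 0.001], [0.974, 0.227, -0.0], [-0.001, 0.001, -1.0]]
contact_force: [0.5, 0.5, 0.6]
gripper_width: 0.57
grasp_force: 0.0
```

>>> arm_command(moves=[[[0,0,0],[0,0,0]],[[0,0,0],[0,0,0]],[[0,0,0],[0,0,0]],[[0,0,0],[0,0,0]],[[0,0,0],[0,0,0]]], gripper=0)

```text
time_s: 4.97
eef_pos: [0.5481, -0.2142, 0.1199]
eef_rot: [[-0.226, 0.974, 0.001], [0.974, 0.226, -0.001], [-0.001, 0.001, -1.0]]
contact_force: [-1.4, -0.3, 4.9]
gripper_width: 0.268
grasp_force: 30.0
```

>>> arm_command(moves=[[[0,0,0],[0,0,0]],[[0,0,0],[0,0,0]],[[0,0,0],[0,0,0]],[[0,0,0],[0,0,0]]])

```text
time_s: 5.3
eef_pos: [0.5481, -0.2142, 0.1198]
eef_rot: [[-0.226, 0.974, 0.001], [0.974, 0.226, -0.001], [-0.001, 0.001, -1.0]]
contact_force: [-1.9, -0.6, 6.0]
gripper_width: 0.272
grasp_force: 30.0
```

>>> arm_command(moves=[[[0,0,-0.1],[0,0,0]],[[0,0,-0.3],[0,0,0]],[[0,0,-0.6],[0,0,0]],[[0,0,-1.0],[0,0,0]],[[0,0,-1.0],[0,0,0]]])

```text
time_s: 5.72
eef_pos: [0.5517, -0.2155, 0.2273]
eef_rot: [[-0.226, 0.974, 0.012], [0.974, 0.226, -0.005], [-0.008, 0.011, -1.0]]
contact_force: [1.6, -0.8, 0.3]
gripper_width: 0.264
grasp_force: 30.0
```

>>> arm_command(moves=[[[0,0,-0.3],[0,0,0]],[[0,0,-0.6],[0,0,0]],[[0,0,-0.7],[0,0,0]],[[0,0,-0.7],[0,0,0]],[[0,0,-0.7],[0,0,0]]])

```text
time_s: 6.13
eef_pos: [0.5475, -0.2138, 0.2883]
eef_rot: [[-0.226, 0.974, 0.0], [0.974, 0.226, -0.0], [-0.0, 0.0, -1.0]]
contact_force: [-0.6, 0.1, -2.7]
gripper_width: 0.269
grasp_force: 30.0
```

```bash
python3 - <<'E'
from h import *
s=r.sense();T=pose(s);d=r.get_image("wrist");d["T"]=T;C=camT(d,T)
print(s["time_s"],T.round(4).tolist(),np.round(s["contact_force"],2),s["gripper_width"])
R=T[:3,:3];a=np.array([-.0451,.3945,0])
print("rel stage in tool",R.T@a)
for n in("scene","side"):
    e=r.get_image(n);t=T[:3,3]-[0,0,.108];u,v=px(e,t+[0,0,.05],camT(e)).astype(int)
    im=cv2.resize(e["frame"][v-45:v+45,u-45:u+45],(400,400),interpolation=cv2.INTER_CUBIC);cv2.imwrite(f"pics/l_{n}.png",im);print(u,v,px(e,t,camT(e)))
cv2.imwrite("pics/lift.png",np.hstack([cv2.imread("pics/l_scene.png"),cv2.imread("pics/l_side.png")]))
E
```

```text
6.1333 [[-0.2261, 0.9741, 0.0003, 0.5475], [0.9741, 0.2261, -0.0, -0.2138], [-0.0001, 0.0002, -1.0, 0.2883], [0.0, 0.0, 0.0, 1.0]] [-0.6   0.06 -2.65] 0.26879052311048773
rel stage in tool [ 3.94480956e-01  4.52662617e-02 -3.10639805e-05]
150 151 [153.59759175 167.79533816]
297 240 [296.37653502 252.49491226]
```

View pics/lift.png

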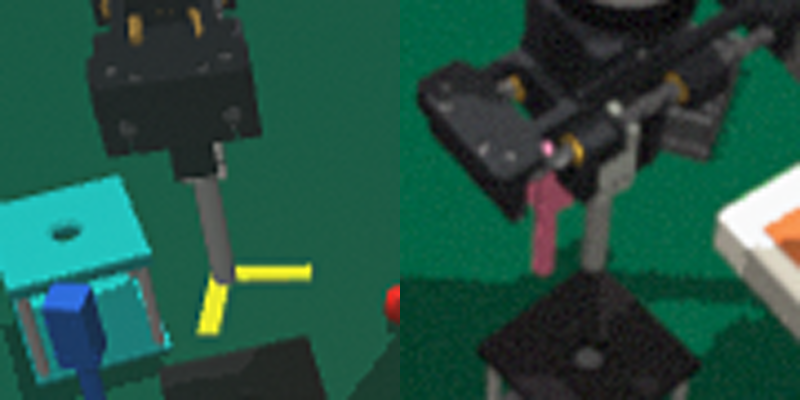

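The rod hangs straight in the jaws: the tip is at scene (155,168.5) and side (296,254.6), both near the prediction. I'll carry it over to the stand.

>>> arm_command(moves=[[[0.3,0.034,0],[0,0,0]],[[0.65,0.075,0],[0,0,0]],[[0.985,0.114,0],[0,0,0]]])

```text
time_s: 6.53
eef_pos: [0.5352, -0.1144, 0.2862]
eef_rot: [[-0.224, 0.975, -0.004], [0.975, 0.224, 0.001], [0.002, -0.003, -1.0]]
contact_force: [0.3, 0.0, -1.6]
gripper_width: 0.272
grasp_force: 30.0
```

>>> arm_command(moves=[[[0.35,0.04,0],[0,0,0]],[[0.7,0.08,0],[0,0,0]],[[0.985,0.114,0],[0,0,0]]])

```text
time_s: 6.78
eef_pos: [0.5237, -0.0146, 0.2865]
eef_rot: [[-0.226, 0.974, -0.004], [0.974, 0.226, 0.001], [0.002, -0.003, -1.0]]
contact_force: [-0.3, -0.7, -1.9]
gripper_width: 0.27
grasp_force: 30.0
```

>>> arm_command(moves=[[[0.35,0.04,0],[0,0,0]],[[0.7,0.08,0],[0,0,0]],[[0.985,0.114,0],[0,0,0]]])

```text
time_s: 7.03
eef_pos: [0.5125, 0.0838, 0.2866]
eef_rot: [[-0.226, 0.974, -0.003], [0.974, 0.226, 0.0], [0.001, -0.003, -1.0]]
contact_force: [1.1, -0.8, -1.9]
gripper_width: 0.268
grasp_force: 30.0
```

>>> arm_command(moves=[[[0.35,0.04,0],[0,0,0]],[[0.7,0.08,0],[0,0,0]],[[0.985,0.114,0],[0,0,0]],[[0.985,0.114,0],[0,0,0]],[[0.985,0.114,0],[0,0,0]]])

```text
time_s: 7.45
eef_pos: [0.5018, 0.1813, 0.2867]
eef_rot: [[-0.229, 0.973, -0.003], [0.973, 0.229, -0.001], [-0.001, -0.003, -1.0]]
contact_force: [0.8, 0.4, -2.9]
gripper_width: 0.268
grasp_force: 30.0
```

>>> arm_command(moves=[[[0,0,0.15],[0,0,0]],[[0,0,0.25],[0,0,0]],[[0,0,0.3],[0,0,0]],[[0,0,0.3],[0,0,0]],[[0,0,0.3],[0,0,0]]])

```text
time_s: 7.87
eef_pos: [0.5027, 0.1794, 0.2579]
eef_rot: [[-0.225, 0.974, -0.002], [0.974, 0.225, -0.001], [-0.0, -0.002, -1.0]]
contact_force: [0.1, -0.6, -1.9]
gripper_width: 0.268
grasp_force: 30.0
```

```bash
cat > st.py <<'E'
from h import *
s=r.sense();print(round(s["time_s"],2),"pos",np.round(s["eef_pos"],4),"z",np.round(s["eef_rot"][:,2] if hasattr(s["eef_rot"],"shape") else [q[2] for q in s["eef_rot"]],4),"F",np.round(s["contact_force"],2),"M",np.round(s["wrist_torque"],2),round(s["gripper_width"],3))
E
python3 st.py; python3 - <<'E'
from h import *
T=pose();o=[]
for n in("scene","side"):
    e=r.get_image(n);u,v=px(e,[.502,.185,.15],camT(e)).astype(int)
    o.append(cv2.resize(e["frame"][v-30:v+30,u-30:u+30],(400,400),interpolation=cv2.INTER_CUBIC));print(n,u,v,px(e,T[:3,3]-[0,0,.108],camT(e)),px(e,[.5022,.1821,.135],camT(e)))
cv2.imwrite("pics/over.png",np.hstack(o))
E
```

```text
7.87 pos [0.5027 0.1794 0.2579] z [-1.7e-03 -6.0e-04 -1.0e+00] F [ 0.06 -0.59 -1.87] M [-0.04  0.03  0.02] 0.268
scene 312 163 [310.71996053 163.87695568] [310.98890757 168.12783436]
side 222 156 [223.14207148 157.6884573 ] [223.00825375 160.72664709]
```

View pics/over.png

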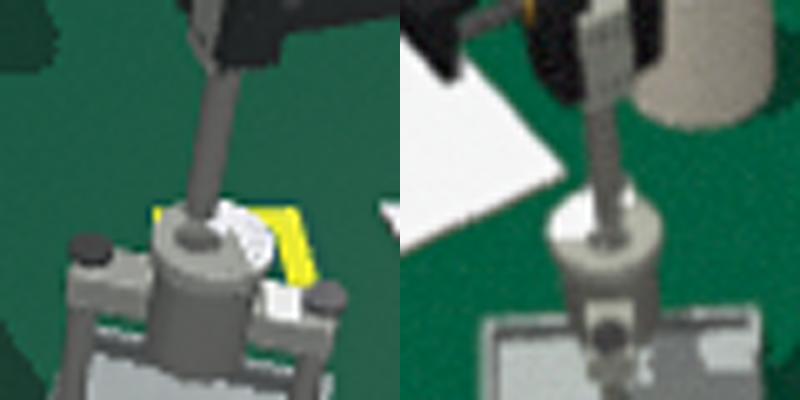

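The rod tip is right over the hole: scene tip (312,164.5) against hole (311.6,168.3), and the difference is the 13 mm of height still to go. I'll descend lightly.

>>> arm_command(moves=[[[0,0,0.03],[0,0,0]],[[0,0,0.06],[0,0,0]],[[0,0,0.09],[0,0,0]],[[0,0,0.09],[0,0,0]],[[0,0,0.09],[0,0,0]]])

```text
time_s: 8.38
eef_pos: [0.5027, 0.1803, 0.2494]
eef_rot: [[-0.226, 0.974, -0.001], [0.974, 0.226, -0.0], [-0.0, -0.001, -1.0]]
contact_force: [-0.0, -0.0, -1.5]
gripper_width: 0.271
grasp_force: 30.0
```

>>> arm_command(moves=[[[0,0,0.015],[0,0,0]],[[0,0,0.03],[0,0,0]],[[0,0,0.045],[0,0,0]],[[0,0,0.06],[0,0,0]],[[0,0,0.06],[0,0,0]]])

```text
time_s: 8.8
eef_pos: [0.5027, 0.1802, 0.2432]
eef_rot: [[-0.226, 0.974, -0.001], [0.974, 0.226, -0.0], [-0.0, -0.001, -1.0]]
contact_force: [0.3, -0.1, -1.2]
gripper_width: 0.271
grasp_force: 30.0
```

>>> arm_command(moves=[[[0,0,0.01],[0,0,0]],[[0,0,0.02],[0,0,0]],[[0,0,0.03],[0,0,0]],[[0,0,0.04],[0,0,0]],[[0,0,0.04],[0,0,0]]])

```text
time_s: 9.22
eef_pos: [0.5028, 0.1802, 0.2394]
eef_rot: [[-0.226, 0.974, -0.0], [0.974, 0.226, -0.0], [-0.0, -0.0, -1.0]]
contact_force: [-0.6, -0.0, -2.1]
gripper_width: 0.269
grasp_force: 30.0
```

>>> arm_command(moves=[[[0,0,0.01],[0,0,0]],[[0,0,0.02],[0,0,0]],[[0,0,0.03],[0,0,0]],[[0,0,0.04],[0,0,0]],[[0,0,0.04],[0,0,0]]])

```text
time_s: 9.63
eef_pos: [0.5028, 0.1802, 0.2354]
eef_rot: [[-0.226, 0.974, -0.0], [0.974, 0.226, -0.0], [-0.0, -0.0, -1.0]]
contact_force: [0.0, -0.6, -1.7]
gripper_width: 0.271
grasp_force: 30.0
```

>>> arm_command(moves=[[[0,0,0.004],[0,0,0]],[[0,0,0.008],[0,0,0]],[[0,0,0.012],[0,0,0]],[[0,0,0.016],[0,0,0]],[[0,0,0.02],[0,0,0]]])

```text
time_s: 10.05
eef_pos: [0.503, 0.1803, 0.2337]
eef_rot: [[-0.226, 0.974, 0.0], [0.974, 0.226, 0.0], [-0.0, 0.0, -1.0]]
contact_force: [-0.2, -0.3, -1.2]
gripper_width: 0.27
grasp_force: 30.0
```

>>> arm_command(moves=[[[0,0,0.005],[0,0,0]],[[0,0,0.01],[0,0,0]],[[0,0,0.015],[0,0,0]],[[0,0,0.02],[0,0,0]],[[0,0,0.025],[0,0,0]]])

```text
time_s: 10.47
eef_pos: [0.5034, 0.1804, 0.2329]
eef_rot: [[-0.226, 0.974, 0.001], [0.974, 0.226, 0.0], [0.0, 0.001, -1.0]]
contact_force: [-3.2, -0.4, 8.1]
gripper_width: 0.267
grasp_force: 30.0
```

>>> arm_command(moves=[[[0,0,0.005],[0,0,0]],[[0,0,0.01],[0,0,0]],[[0,0,0.015],[0,0,0]],[[0,0,0.02],[0,0,0]],[[0,0,0.025],[0,0,0]]])

```text
time_s: 10.88
eef_pos: [0.5038, 0.1803, 0.2312]
eef_rot: [[-0.226, 0.974, 0.003], [0.974, 0.226, 0.0], [-0.0, 0.003, -1.0]]
contact_force: [-2.2, -0.8, 9.9]
gripper_width: 0.271
grasp_force: 30.0
```

>>> arm_command(moves=[[[0,0,0.004],[0,0,0]],[[0,0,0.008],[0,0,0]],[[0,0,0.012],[0,0,0]],[[0,0,0.016],[0,0,0]],[[0,0,0.02],[0,0,0]]])

```text
time_s: 11.3
eef_pos: [0.5041, 0.1803, 0.2295]
eef_rot: [[-0.226, 0.974, 0.003], [0.974, 0.226, 0.0], [-0.0, 0.003, -1.0]]
contact_force: [-2.0, -2.0, 10.4]
gripper_width: 0.273
grasp_force: 30.0
```

```bash
python3 st.py
```

```text
11.3 pos [0.5041 0.1803 0.2295] z [ 3.3e-03  3.0e-04 -1.0e+00] F [-1.99 -2.04 10.35] M [-0.46  0.71 -0.01] 0.273
```

>>> arm_command(moves=[[[0,0,0.005],[0,0,0]],[[0,0,0.01],[0,0,0]],[[0,0,0.015],[0,0,0]],[[0,0,0.02],[0,0,0]],[[0,0,0.025],[0,0,0]]])

```text
time_s: 11.72
eef_pos: [0.5041, 0.1803, 0.2272]
eef_rot: [[-0.226, 0.974, 0.003], [0.974, 0.226, 0.0], [-0.001, 0.003, -1.0]]
contact_force: [-3.4, -2.2, 11.0]
gripper_width: 0.27
grasp_force: 30.0
```

>>> arm_command(moves=[[[0,0,0.005],[0,0,0]],[[0,0,0.01],[0,0,0]],[[0,0,0.015],[0,0,0]],[[0,0,0.02],[0,0,0]],[[0,0,0.025],[0,0,0]]])

```text
time_s: 12.13
eef_pos: [0.5041, 0.1803, 0.2247]
eef_rot: [[-0.226, 0.974, 0.003], [0.974, 0.226, 0.0], [-0.0, 0.003, -1.0]]
contact_force: [-3.5, -2.1, 11.8]
gripper_width: 0.265
grasp_force: 30.0
```

>>> arm_command(moves=[[[0,0,0.005],[0,0,0]],[[0,0,0.01],[0,0,0]],[[0,0,0.015],[0,0,0]],[[0,0,0.02],[0,0,0]],[[0,0,0.025],[0,0,0]]])

```text
time_s: 12.55
eef_pos: [0.5041, 0.1803, 0.2223]
eef_rot: [[-0.226, 0.974, 0.003], [0.974, 0.226, 0.0], [-0.0, 0.003, -1.0]]
contact_force: [-2.7, -1.7, 12.5]
gripper_width: 0.265
grasp_force: 30.0
```

>>> arm_command(moves=[[[0,0,0.005],[0,0,0]],[[0,0,0.01],[0,0,0]],[[0,0,0.015],[0,0,0]],[[0,0,0.02],[0,0,0]],[[0,0,0.025],[0,0,0]]])

```text
time_s: 12.97
eef_pos: [0.5041, 0.1803, 0.2198]
eef_rot: [[-0.226, 0.974, 0.003], [0.974, 0.226, 0.0], [-0.0, 0.003, -1.0]]
contact_force: [-2.6, -1.8, 13.1]
gripper_width: 0.268
grasp_force: 30.0
```

>>> arm_command(moves=[[[0,0,-0.02],[0,0,0]],[[0,0,-0.03],[0,0,0]],[[0.015,0,-0.03],[0,0,0]],[[0.015,0,-0.03],[0,0,0]]])

```text
time_s: 13.3
eef_pos: [0.5029, 0.1816, 0.2199]
eef_rot: [[-0.226, 0.974, 0.001], [0.974, 0.226, -0.001], [-0.001, 0.001, -1.0]]
contact_force: [0.6, -1.7, 2.1]
gripper_width: 0.271
grasp_force: 30.0
```

>>> arm_command(moves=[[[0,0,0.005],[0,0,0]],[[0,0,0.01],[0,0,0]],[[0,0,0.015],[0,0,0]],[[0,0,0.02],[0,0,0]],[[0,0,0.025],[0,0,0]]])

```text
time_s: 13.72
eef_pos: [0.5032, 0.1817, 0.2192]
eef_rot: [[-0.226, 0.974, 0.001], [0.974, 0.226, -0.0], [-0.0, 0.001, -1.0]]
contact_force: [-2.6, -2.4, 11.8]
gripper_width: 0.267
grasp_force: 30.0
```

>>> arm_command(moves=[[[0,0,0.005],[0,0,0]],[[0,0,0.01],[0,0,0]],[[0,0,0.015],[0,0,0]],[[0,0,0.02],[0,0,0]],[[0,0,0.02],[0,0,0]]])

```text
time_s: 14.13
eef_pos: [0.5032, 0.1817, 0.2172]
eef_rot: [[-0.226, 0.974, 0.001], [0.974, 0.226, -0.0], [-0.0, 0.001, -1.0]]
contact_force: [-3.2, -2.9, 10.8]
gripper_width: 0.267
grasp_force: 30.0
```

>>> arm_command(moves=[[[0,0,0.005],[0,0,0]],[[0,0,0.01],[0,0,0]],[[0,0,0.015],[0,0,0]],[[0,0,0.02],[0,0,0]],[[0,0,0.025],[0,0,0]]])

```text
time_s: 14.55
eef_pos: [0.5032, 0.1817, 0.2148]
eef_rot: [[-0.226, 0.974, 0.001], [0.974, 0.226, -0.0], [-0.0, 0.001, -1.0]]
contact_force: [-2.7, -2.9, 9.9]
gripper_width: 0.273
grasp_force: 30.0
```

>>> arm_command(moves=[[[0,0,0.005],[0,0,0]],[[0,0,0.01],[0,0,0]],[[0,0,0.015],[0,0,0]],[[0,0,0.02],[0,0,0]],[[0,0,0.025],[0,0,0]]])

```text
time_s: 14.97
eef_pos: [0.5032, 0.1817, 0.2123]
eef_rot: [[-0.226, 0.974, 0.001], [0.974, 0.226, -0.0], [-0.0, 0.001, -1.0]]
contact_force: [-3.0, -2.9, 11.8]
gripper_width: 0.269
grasp_force: 30.0
```

>>> arm_command(moves=[[[0,0,0.005],[0,0,0]],[[0,0,0.01],[0,0,0]],[[0,0,0.015],[0,0,0]],[[0,0,0.02],[0,0,0]],[[0,0,0.025],[0,0,0]]])

```text
time_s: 15.38
eef_pos: [0.5032, 0.1817, 0.2098]
eef_rot: [[-0.226, 0.974, 0.001], [0.974, 0.226, -0.0], [-0.0, 0.001, -1.0]]
contact_force: [-2.7, -2.7, 11.8]
gripper_width: 0.27
grasp_force: 30.0
```

>>> arm_command(moves=[[[0,0,0.005],[0,0,0]],[[0,0,0.01],[0,0,0]],[[0,0,0.015],[0,0,0]],[[0,0,0.02],[0,0,0]],[[0,0,0.025],[0,0,0]]])

```text
time_s: 15.8
eef_pos: [0.5032, 0.1817, 0.2073]
eef_rot: [[-0.226, 0.974, 0.001], [0.974, 0.226, -0.0], [-0.0, 0.001, -1.0]]
contact_force: [-3.1, -3.1, 10.4]
gripper_width: 0.263
grasp_force: 30.0
```

>>> arm_command(moves=[[[0,0,0.005],[0,0,0]],[[0,0,0.01],[0,0,0]],[[0,0,0.015],[0,0,0]],[[0,0,0.02],[0,0,0]],[[0,0,0.025],[0,0,0]]])

```text
time_s: 16.22
eef_pos: [0.5032, 0.1816, 0.2047]
eef_rot: [[-0.226, 0.974, 0.001], [0.974, 0.226, -0.0], [-0.001, 0.001, -1.0]]
contact_force: [-3.1, -3.5, 12.5]
gripper_width: 0.27
grasp_force: 30.0
```

>>> arm_command(moves=[[[0,0,-0.03],[0,0,0]],[[0,0,-0.04],[0,0,0]],[[0,0,-0.04],[0,0,0]]])

```text
time_s: 16.47
eef_pos: [0.5023, 0.1819, 0.2062]
eef_rot: [[-0.226, 0.974, -0.001], [0.974, 0.226, 0.0], [0.0, -0.001, -1.0]]
contact_force: [0.3, -1.0, -2.2]
gripper_width: 0.268
grasp_force: 30.0
```

>>> arm_command(moves=[[[0,0,0.01],[0,0,0]],[[0,0,0.02],[0,0,0]],[[0,0,0.028],[0,0,0]],[[0,0,0.034],[0,0,0]],[[0,0,0.04],[0,0,0]]])

```text
time_s: 16.88
eef_pos: [0.5027, 0.1819, 0.2045]
eef_rot: [[-0.226, 0.974, 0.0], [0.974, 0.226, 0.0], [0.0, 0.0, -1.0]]
contact_force: [-3.6, -1.8, 12.8]
gripper_width: 0.271
grasp_force: 30.1
```

>>> arm_command(moves=[[[0,0,0.005],[0,0,0]],[[0,0,0.01],[0,0,0]],[[0,0,0.015],[0,0,0]],[[0,0,0.02],[0,0,0]],[[0,0,0.025],[0,0,0]]])

```text
time_s: 17.3
eef_pos: [0.5028, 0.1819, 0.2026]
eef_rot: [[-0.226, 0.974, 0.0], [0.974, 0.226, 0.0], [0.0, 0.001, -1.0]]
contact_force: [-5.0, -1.1, 12.3]
gripper_width: 0.27
grasp_force: 30.1
```

>>> arm_command(moves=[[[0,0,0.005],[0,0,0]],[[0,0,0.01],[0,0,0]],[[0,0,0.015],[0,0,0]],[[0,0,0.02],[0,0,0]],[[0,0,0.025],[0,0,0]]])

```text
time_s: 17.72
eef_pos: [0.5028, 0.1819, 0.2001]
eef_rot: [[-0.226, 0.974, 0.0], [0.974, 0.226, 0.0], [0.0, 0.0, -1.0]]
contact_force: [-5.0, -1.8, 13.0]
gripper_width: 0.268
grasp_force: 30.1
```

>>> arm_command(moves=[[[0,0,0.005],[0,0,0]],[[0,0,0.01],[0,0,0]],[[0,0,0.015],[0,0,0]],[[0,0,0.02],[0,0,0]],[[0,0,0.025],[0,0,0]]])

```text
time_s: 18.13
eef_pos: [0.5028, 0.1819, 0.1976]
eef_rot: [[-0.226, 0.974, 0.0], [0.974, 0.226, 0.0], [0.0, 0.0, -1.0]]
contact_force: [-5.5, -1.7, 11.9]
gripper_width: 0.268
grasp_force: 30.1
```

>>> arm_command(moves=[[[0,0,0.005],[0,0,0]],[[0,0,0.01],[0,0,0]],[[0,0,0.015],[0,0,0]],[[0,0,0.02],[0,0,0]],[[0,0,0.025],[0,0,0]]])

```text
time_s: 18.55
eef_pos: [0.5027, 0.1818, 0.195]
eef_rot: [[-0.226, 0.974, 0.0], [0.974, 0.226, 0.0], [0.0, 0.0, -1.0]]
contact_force: [-5.4, -1.8, 13.5]
gripper_width: 0.265
grasp_force: 30.1
```

>>> arm_command(moves=[[[0,0,0.005],[0,0,0]],[[0,0,0.01],[0,0,0]],[[0,0,0.015],[0,0,0]],[[0,0,0.02],[0,0,0]],[[0,0,0.025],[0,0,0]]])

```text
time_s: 18.97
eef_pos: [0.5027, 0.1818, 0.1923]
eef_rot: [[-0.226, 0.974, 0.0], [0.974, 0.226, 0.0], [0.0, 0.0, -1.0]]
contact_force: [-4.8, -2.2, 11.8]
gripper_width: 0.267
grasp_force: 30.1
```

>>> arm_command(moves=[[[0,0,0.005],[0,0,0]],[[0,0,0.01],[0,0,0]],[[0,0,0.015],[0,0,0]],[[0,0,0.02],[0,0,0]],[[0,0,0.025],[0,0,0]]])

```text
time_s: 19.38
eef_pos: [0.5025, 0.1817, 0.1891]
eef_rot: [[-0.226, 0.974, -0.0], [0.974, 0.226, -0.0], [-0.0, -0.0, -1.0]]
contact_force: [-3.3, -1.4, 4.9]
gripper_width: 0.267
grasp_force: 30.0
```

>>> arm_command(moves=[[[0,0,0.005],[0,0,0]],[[0,0,0.01],[0,0,0]],[[0,0,0.015],[0,0,0]],[[0,0,0.02],[0,0,0]],[[0,0,0.025],[0,0,0]]])

```text
time_s: 19.8
eef_pos: [0.5024, 0.1817, 0.1846]
eef_rot: [[-0.226, 0.974, -0.001], [0.974, 0.226, -0.0], [-0.0, -0.001, -1.0]]
contact_force: [0.2, -0.4, -1.7]
gripper_width: 0.264
grasp_force: 30.0
```

>>> arm_command(moves=[[[0,0,0.006],[0,0,0]],[[0,0,0.012],[0,0,0]],[[0,0,0.02],[0,0,0]],[[0,0,0.03],[0,0,0]],[[0,0,0.03],[0,0,0]]])

```text
time_s: 20.22
eef_pos: [0.5025, 0.1817, 0.1819]
eef_rot: [[-0.226, 0.974, -0.0], [0.974, 0.226, -0.0], [-0.0, -0.0, -1.0]]
contact_force: [0.5, 0.1, -2.0]
gripper_width: 0.272
grasp_force: 30.0
```

```bash
python3 st.py; python3 - <<'E'
from h import *
for n in("scene","side"):
    e=r.get_image(n);o=np.load(n+"0.npy",allow_pickle=True).item();C=camT(e)
    df=(cv2.absdiff(e["frame"],o["frame"]).max(2)>25).astype(np.uint8)
    # stand tray region
    q=np.array([px(e,[.502+a,.188+b,.01],C) for a in(-.07,.07) for b in(-.07,.07)]);x0,y0=q.min(0).astype(int);x1,y1=q.max(0).astype(int)
    m=np.zeros_like(df);m[y0:y1,x0:x1]=df[y0:y1,x0:x1]
    k,l,st,ce=cv2.connectedComponentsWithStats(m);print(n,"tray box",x0,y0,x1,y1,"under",px(e,[.502,.188,.02],C).round(1))
    for i in range(1,k):
        if st[i][4]>8: print(st[i],ce[i].round(1),e["frame"][l==i].mean(0).round(),o["frame"][l==i].mean(0).round())
E
```

```text
20.22 pos [0.5025 0.1817 0.1819] z [-4.e-04 -1.e-04 -1.e+00] F [ 0.47  0.1  -2.01] M [-0.08  0.03 -0.02] 0.272
scene tray box 280 184 336 220 under [307.7 199.1]
[280 184  42  36 346] [288.1 201.8] [73. 81. 57.] [110. 123.  83.]
[293 191  24  18 260] [305.2 199.9] [93. 93. 90.] [163. 163. 156.]
side tray box 196 166 254 210 under [224.7 185.6]
[219 171   8   9  55] [222.4 174. ] [110. 118. 116.] [166. 171. 171.]
[213 173  34  29 240] [233.1 193.1] [111. 114. 108.] [163. 167. 159.]
[248 172   6  26 133] [250.6 184.2] [41. 59.  5.] [62. 90.  2.]
[226 178   7  21  84] [228.5 187. ] [81. 84. 83.] [128. 131. 126.]
[208 205  46   5 175] [231.9 207.3] [40. 59.  5.] [62. 91.  2.]
```

Pushing force has dropped to zero with the tip below the stub's lower end, so the slug is out. I'll withdraw and return to the rack.

>>> arm_command(moves=[[[0,0,-0.1],[0,0,0]],[[0,0,-0.3],[0,0,0]],[[0,0,-0.55],[0,0,0]],[[0,0,-0.8],[0,0,0]],[[0,0,-1.0],[0,0,0]]])

```text
time_s: 20.73
eef_pos: [0.5031, 0.1819, 0.2852]
eef_rot: [[-0.226, 0.974, 0.002], [0.974, 0.226, 0.001], [0.0, 0.002, -1.0]]
contact_force: [0.2, -0.5, -1.1]
gripper_width: 0.27
grasp_force: 30.0
```

>>> arm_command(moves=[[[-0.15,-0.017,0],[0,0,0]],[[-0.5,-0.057,0],[0,0,0]],[[-0.85,-0.097,0],[0,0,0]],[[-0.99,-0.113,0],[0,0,0]]])

```text
time_s: 21.07
eef_pos: [0.5143, 0.0798, 0.2836]
eef_rot: [[-0.225, 0.974, 0.002], [0.974, 0.225, -0.002], [-0.002, 0.001, -1.0]]
contact_force: [-0.4, -0.8, -1.3]
gripper_width: 0.269
grasp_force: 30.0
```

>>> arm_command(moves=[[[-0.35,-0.04,0],[0,0,0]],[[-0.7,-0.08,0],[0,0,0]],[[-0.99,-0.113,0],[0,0,0]]])

```text
time_s: 21.32
eef_pos: [0.5255, -0.0182, 0.2834]
eef_rot: [[-0.226, 0.974, 0.001], [0.974, 0.226, -0.001], [-0.001, 0.001, -1.0]]
contact_force: [0.2, 0.5, -1.4]
gripper_width: 0.27
grasp_force: 30.0
```

>>> arm_command(moves=[[[-0.35,-0.04,0],[0,0,0]],[[-0.7,-0.08,0],[0,0,0]],[[-0.99,-0.113,0],[0,0,0]]])

```text
time_s: 21.57
eef_pos: [0.5369, -0.1175, 0.2834]
eef_rot: [[-0.226, 0.974, 0.001], [0.974, 0.226, -0.001], [-0.001, 0.001, -1.0]]
contact_force: [0.8, 0.5, -1.2]
gripper_width: 0.265
grasp_force: 30.0
```

>>> arm_command(moves=[[[-0.35,-0.04,0],[0,0,0]],[[-0.7,-0.08,0],[0,0,0]],[[-0.99,-0.113,0],[0,0,0]],[[-0.99,-0.113,0],[0,0,0]],[[-0.99,-0.113,0],[0,0,0]]])

```text
time_s: 21.98
eef_pos: [0.5481, -0.2157, 0.2828]
eef_rot: [[-0.223, 0.975, 0.0], [0.975, 0.223, 0.0], [0.0, 0.0, -1.0]]
contact_force: [0.1, -0.4, -2.1]
gripper_width: 0.271
grasp_force: 30.0
```

>>> arm_command(moves=[[[0,0,0.25],[0,0,0]],[[0,0,0.5],[0,0,0]],[[0,0,0.65],[0,0,0]],[[0,0,0.65],[0,0,0]],[[0,0,0.65],[0,0,0]]])

```text
time_s: 22.4
eef_pos: [0.5475, -0.2128, 0.2167]
eef_rot: [[-0.227, 0.974, -0.002], [0.974, 0.227, 0.001], [0.002, -0.002, -1.0]]
contact_force: [-0.4, 0.5, -1.1]
gripper_width: 0.273
grasp_force: 30.0
```

```bash
python3 st.py; python3 - <<'E'
from h import *
T=pose();print((T[:3,:3].T@(np.array([.5482,-.2145,.2])-T[:3,3])).round(4))
E
```

```text
22.4 pos [ 0.5475 -0.2128  0.2167] z [-0.002   0.0012 -1.    ] F [-0.36  0.55 -1.14] M [-0.06 -0.01  0.  ] 0.273
[-0.0019  0.0003  0.0167]
```

>>> arm_command(moves=[[[0,0,0.03],[0,0,0]],[[0,0,0.07],[0,0,0]],[[0,0,0.1],[0,0,0]],[[0,0,0.1],[0,0,0]],[[0,0,0.1],[0,0,0]]])

```text
time_s: 22.82
eef_pos: [0.5482, -0.2142, 0.2075]
eef_rot: [[-0.226, 0.974, 0.0], [0.974, 0.226, -0.0], [-0.0, 0.0, -1.0]]
contact_force: [0.1, -0.4, -0.7]
gripper_width: 0.27
grasp_force: 30.0
```

```bash
python3 st.py; python3 - <<'E'
from h import *
T=pose();print((T[:3,:3].T@(np.array([.5482,-.2145,.2])-T[:3,3])).round(4))
E
```

```text
22.82 pos [ 0.5482 -0.2142  0.2075] z [ 3.e-04 -1.e-04 -1.e+00] F [ 0.14 -0.37 -0.66] M [-0.11  0.06 -0.03] 0.27
[-0.0003 -0.0001  0.0075]
```

>>> arm_command(moves=[[[0,0,0.05],[0,0,0]],[[0,0,0.1],[0,0,0]],[[0,0,0.13],[0,0,0]],[[0,0,0.15],[0,0,0]],[[0,0,0.17],[0,0,0]]])

```text
time_s: 23.23
eef_pos: [0.5478, -0.2142, 0.1896]
eef_rot: [[-0.226, 0.974, -0.001], [0.974, 0.226, 0.0], [0.0, -0.001, -1.0]]
contact_force: [1.4, 0.0, -1.8]
gripper_width: 0.267
grasp_force: 30.0
```

>>> arm_command(moves=[[[0,0,0.02],[0,0,0]],[[0,0,0.04],[0,0,0]],[[0,0,0.06],[0,0,0]],[[0,0,0.08],[0,0,0]],[[0,0,0.1],[0,0,0]]])

```text
time_s: 23.65
eef_pos: [0.5481, -0.2142, 0.1801]
eef_rot: [[-0.226, 0.974, 0.0], [0.974, 0.226, -0.0], [-0.0, 0.0, -1.0]]
contact_force: [0.5, 0.5, -1.8]
gripper_width: 0.274
grasp_force: 30.0
```

>>> arm_command(moves=[[[0,0,0.1],[0,0,0]],[[0,0,0.22],[0,0,0]],[[0,0,0.34],[0,0,0]],[[0,0,0.44],[0,0,0]],[[0,0,0.5],[0,0,0]]])

```text
time_s: 24.07
eef_pos: [0.5468, -0.2136, 0.1274]
eef_rot: [[-0.226, 0.974, -0.003], [0.974, 0.226, 0.001], [0.002, -0.003, -1.0]]
contact_force: [-1.2, 0.3, -2.4]
gripper_width: 0.271
grasp_force: 30.0
```

>>> arm_command(moves=[[[0,0,0.02],[0,0,0]],[[0,0,0.04],[0,0,0]],[[0,0,0.06],[0,0,0]],[[0,0,0.075],[0,0,0]],[[0,0,0.085],[0,0,0]]])

```text
time_s: 24.48
eef_pos: [0.5485, -0.2144, 0.1221]
eef_rot: [[-0.226, 0.974, 0.001], [0.974, 0.226, -0.0], [-0.001, 0.001, -1.0]]
contact_force: [-0.9, 0.1, -2.0]
gripper_width: 0.268
grasp_force: 30.0
```

```bash
python3 st.py
```

```text
24.48 pos [ 0.5485 -0.2144  0.1221] z [ 9.e-04 -4.e-04 -1.e+00] F [-0.91  0.07 -2.  ] M [-0.04  0.03 -0.04] 0.268
```

>>> arm_command(moves=[[[0,0,0.005],[0,0,0]],[[0,0,0.01],[0,0,0]],[[0,0,0.015],[0,0,0]],[[0,0,0.018],[0,0,0]],[[0,0,0.018],[0,0,0]]])

```text
time_s: 24.9
eef_pos: [0.5481, -0.2142, 0.1199]
eef_rot: [[-0.226, 0.974, 0.0], [0.974, 0.226, -0.0], [-0.0, 0.0, -1.0]]
contact_force: [0.3, 0.6, -1.6]
gripper_width: 0.272
grasp_force: 30.0
```

>>> arm_command(moves=[[[0,0,0],[0,0,0]],[[0,0,0],[0,0,0]],[[0,0,0],[0,0,0]],[[0,0,0],[0,0,0]],[[0,0,0],[0,0,0]]], gripper=57)

```text
time_s: 25.32
eef_pos: [0.5483, -0.2143, 0.1202]
eef_rot: [[-0.226, 0.974, 0.0], [0.974, 0.226, -0.0], [-0.0, 0.0, -1.0]]
contact_force: [-0.7, -0.2, 0.6]
gripper_width: 0.567
grasp_force: 0.0
```

>>> arm_command(moves=[[[0,0,-0.1],[0,0,0]],[[0,0,-0.3],[0,0,0]],[[0,0,-0.6],[0,0,0]],[[0,0,-0.9],[0,0,0]],[[0,0,-1],[0,0,0]]])

```text
time_s: 25.73
eef_pos: [0.5505, -0.2153, 0.2259]
eef_rot: [[-0.226, 0.974, 0.007], [0.974, 0.226, -0.003], [-0.005, 0.006, -1.0]]
contact_force: [0.6, -0.5, 0.4]
gripper_width: 0.57
grasp_force: 0.0
```

>>> arm_command(moves=[[[-0.3,0,-0.3],[0,0,0]],[[-0.6,0,-0.5],[0,0,0]],[[-0.9,0,-0.5],[0,0,0]],[[-0.9,0,-0.5],[0,0,0]],[[-0.9,0,-0.5],[0,0,0]]])

```text
time_s: 26.15
eef_pos: [0.5684, -0.3031, 0.2699]
eef_rot: [[-0.224, 0.975, 0.0], [0.975, 0.224, 0.0], [0.0, 0.0, -1.0]]
contact_force: [0.5, 0.0, 0.6]
gripper_width: 0.571
grasp_force: 0.0
```

```bash
python3 st.py; python3 - <<'E'
from h import *
o=[]
for n,a,z in(("scene",(.5475,-.213,.07),38),("side",(.5475,-.213,.07),38),("scene",(.502,.188,.05),38),("side",(.502,.188,.05),38)):
    e=r.get_image(n);u,v=px(e,a,camT(e)).astype(int);print(n,u,v)
    o.append(cv2.resize(e["frame"][v-z:v+z,u-z:u+z],(300,300),interpolation=cv2.INTER_CUBIC))
cv2.imwrite("pics/end.png",np.vstack([np.hstack(o[:2]),np.hstack(o[2:])]))
E
```

```text
26.15 pos [ 0.5684 -0.3031  0.2699] z [ 1.e-04  1.e-04 -1.e+00] F [0.47 0.05 0.64] M [-0.06  0.03 -0.02] 0.571
scene 160 200
side 294 276
scene 309 191
side 224 179
```

View pics/end.png

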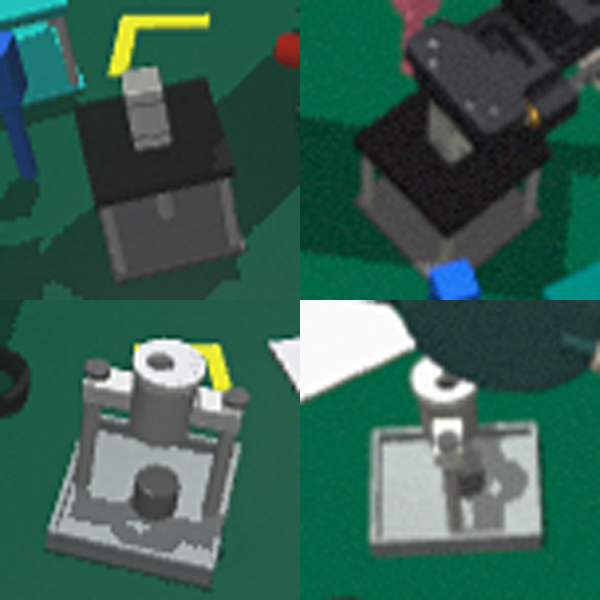

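The last view shows the rod upright and fully seated in the black rack (crop (147,110), tip visible below the plate). The slug is standing in the tray below the stub (crop (157,490)), and the gripper is clear. I'm handing the job in.

```bash
python3 -c "
from workcell import r
print(r.job_done())"
```

```text
the job is handed in; nothing more can be done
None
```

The slug is out of the stub and standing in the tray base, the rod is back upright and fully down in its rack, and the job was handed in at about 26 s; the push peaked at about 15 N at the call-end readings (limit 25 N), and no verdict came back.

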